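# Fit the label holder behind the radio shelf's lip

## Task

Turn the catch knob on the edge of the radio shelf clockwise until it clicks past its detent and the slot is free, then take the large label holder from the wooden stand and push it upright, tongue down, into the slot behind the shelf lip, against the spring clip, until it is fully home. Finish while still holding it pressed home: do not let go, or the clip lifts it again. Leave the small holder and the other things on the desk where they are.

Things in the scene. Friction and masses are not known exactly. Their poses are not given: they have to be found in the camera images.
- shelf: Low dark metal shelf fixed on the desk, aluminium channel along its front edge facing the robot. Origin: on the desk below the slot centre; x to the rear, y left along the edge, z up. Channel: front lip x -11.5 to -5.5 mm, top at height 78 mm, on it a flare leaning out to x = -13.5 mm at 90 mm; back plate x 5.5 to 11.5 mm, top at 98 mm. Black tuner box on the shelf from x = 90 mm back, top at 128 mm.
- slot (a point): Centre of the label slot's floor, 55 mm above the desk; axes as the shelf's. The slot lies between lip and back plate: 11 mm wide (x), 78 mm long (y), open at the top; beyond its ends the channel is filled.
- catch (a joint): Angle (rad) of the catch knob, vertical axis 68 mm left (+y) of the slot. Near 0 (start) its flat arm, 22 mm wide, 95 mm long, underside at height 100 mm, points to the shelf's -y and bars the slot's mouth. Grows clockwise seen from above to a stop at 1.4: arm points to the robot, slot free. A sprung over-centre detent (about 0.1 N m) drives it back before 0.7; past that it snaps on to 1.4 by itself and stays.
- catch_grip (a point): On the catch's axis, mid height of its grip bar, 125 mm above the desk; turns with the catch. The black bar is 12 mm thick (x), 44 mm long (y, along the shelf edge when the catch is at 0), from height 113 to 137 mm. Below it a disc 36 mm across and the arm.
- clip (a joint): Depression (m) of the spring clip: a steel pad 30 mm long in the middle of the slot, its top 12 mm above the slot floor when free (0), level with the floor at 0.012. Pushes up with 3 N when free, 9 N fully down, and lifts the holder again if that is let go.
- holder: Large label holder: grey plastic, blank paper card on both faces (alike), 70 mm wide (y), 90 mm tall (z), 50 to 120 g. Lower 46 mm is a tongue 8 mm thick (x); above it a head 14 mm thick, 44 mm tall. Origin: centre of the bottom edge. Stands upright in the groove of the wooden stand, bottom 10 mm above the desk.
- spare: Small label holder, not to be used, standing in the same groove: 50 mm wide, 70 mm tall (tongue 46 mm tall, 8 mm thick; head 24 mm tall, 14 mm thick). Origin: centre of the bottom edge.
- stand: Fixed wooden block, 50 mm (x) by 200 mm (y), 28 mm tall, with a groove 12 mm wide along its y, 18 mm deep, where both holders stand end to end, about 45 mm either side of the middle; which is where varies. Origin: centre of its underside.
- mug: Bystander: white ceramic mug, 80 mm across, 95 mm tall. Origin: at its middle, on its underside.
- handset: Bystander: black hand-held radio standing upright, 36 x 58 x 110 mm, with a stub aerial on top to 180 mm. Origin: at its middle, on its underside.
- driver: Bystander: black-handled screwdriver lying on the desk. Origin: at its middle.
- desk_mic: Bystander: black desk microphone: round foot 124 mm across, stem, tilted head up to about 180 mm. Origin: at its middle, on its underside.
- adapter: Bystander: small upright metal connector adapter, 25 mm across, 40 mm tall. Origin: at its middle, on its underside.
- notebook: Bystander: blue closed notebook, 150 x 105 x 12 mm, lying flat. Origin: at its middle, on its underside.
There are look-alikes about, which are no part of the job. Leave any purple or red look-alike of the holder alone.

How it is judged (in metres and radians):
On the way, in this order (a step that is already met when the one before it is completed fails the run):
1. the catch has been turned past its detent and rests open (value of joint catch above 1.2 rad), for 0.2 s.
2. the large holder's tongue is in the slot, behind the lip (horizontal distance between holder and slot below 0.008 m and angle between the y axis of holder and the y axis of shelf, either way round below 0.15 rad and angle between holder's own z axis and vertical below 0.15 rad and z of holder in the frame of slot below 0.022 m), for 0.1 s.
At the end, for the whole second after the job is handed in: Catch beyond 1.2 rad. Large holder upright in the slot (within 8 mm of its centre, 0.15 rad of its direction and of vertical), bottom within 2 mm of the floor, pressing the clip down at least 10 of 12 mm (over 4 N), at rest, the fingers still on it (over 2 N) (horizontal distance between holder and slot below 0.008 m and angle between the y axis of holder and the y axis of shelf, either way round below 0.15 rad and angle between holder's own z axis and vertical below 0.15 rad and value of joint catch above 1.2 rad and z of holder in the frame of slot below 0.002 m and value of joint clip above 0.01 m and contact force between holder and clip above 4 N and contact force between the fingers and holder above 2 N and linear speed of holder below 0.02 m/s); the arm keeps its last pose, push and grip.
It fails at once if the small label holder was moved more than 30 mm (distance of spare from where it was at the start of the episode above 0.03 m).
It fails at once if another thing on the desk was moved more than 40 mm (distance of any of mug, handset, driver, desk_mic, adapter, notebook from where it was at the start of the episode above 0.04 m).
It also fails if it takes over 61 s, if anything falls off the work surface, if the arm or the gripper's body presses on something with over 40 N, if the wrist force passes 120 N, or if a joint passes its speed limit or range.

## Robot

A 7-joint arm with a two-finger parallel gripper is mounted at the origin on the work surface. World frame = base frame: x ahead of the robot, y to its left, z up, the work surface at z = 0. Lengths are in mm, angles in rad, forces in N, time in s.
With the tool pointing down it reaches from about 400 to 875 mm from the base axis. Payload 4.4 kg.
Tool frame: the origin (TCP) lies at the very end of the fingers, on their centre line; the grasp point (between the pads) lies 19 mm behind it; y points along the fingers, z is the direction in which the jaws open and shut, and the axes are right-handed (so a half turn about y gives the same grasp; the last joint's range is limited). The gripper opens to 85 mm and grips with 20 to 120 N. Pads are 22 mm wide; open, the fingers measure 114 mm over their backs; the gripper's body (76 mm by 85 mm) begins 54 mm behind the grasp point. The pads swing forward as they close: fully open they stand 13 mm farther back than shut.
Start: joints at [-1.37, 0.628, 0.038, 1.517, -0.027, 0.996, -0.02], TCP at [171.345, 627.024, 231.313] pointing down, gripper open.
Joint ranges: [-3.06, 3.06], [-0.37, 2.12], [-1.25, 1.32], [0.18, 2.47], [-1.1, 4.24], [0.23, 1.98], [-2.94, 2.94]. Speed limits (rad/s): [2.57, 2.57, 3.14, 3.14, 3.14, 3.14, 3.14].

## Interface

Orientations are given as [roll, pitch, yaw] about the fixed x, y, z axes, in that order (R = Rz(yaw) Ry(pitch) Rx(roll)).
In Python, from cell import read_state, get_image, finish_job gives the robot as it stands. The module is installed in compiled form; this text tells all that it offers.
- The arm moves only by the tool servo_tool, never from a script. Its argument "increments" is a list of rows, each an object of numbers: "dx", "dy", "dz": the shift along the world's x, y, z in cm; "ax", "ay", "az": the turn, a rotation vector about the world's x, y, z in rad; "claw": the closure, from -1 (fully open) to 1 (shut). A call has 1 to 8 rows; each row is the pose to reach, as a shift and turn from the pose commanded when the call began; what a row does not reach only later rows make up. A row lasts 1/12 s, in which the tool goes at most 41.7 mm and 7.16 degrees, less where a joint would pass 70% of its speed; a pose out of reach is approached as far as the arm can. A call with a gripper value outside its range is refused whole. The fingers move at their own pace and stop on an object; the grip force is fixed at half the most. Time passes only in rows, so rows that repeat a pose let the fingers close. It gives the time, the measured TCP pose, the force and the opening at its end, in the units of the state.
- read_state(): the state, without advancing time (a new reading comes with each control period).
- get_image(name): name is "scene" or "top"; returns a dict with "color" (420x560x3 uint8, red, green, blue), "fov_y" (degrees; the focal length in pixels is half the picture's height over the tangent of half this angle, whatever the lens; pixels are square), "cx", "cy" (the principal point, pixels), "k1" (the pictures are not rectified: a ray, as slopes to the right and down, at radius r is drawn at 1 + k1 r^2 times it, then the intrinsics apply), "R" (3x3) and "t" (3): a world point X has camera coordinates R X + t. Camera axes: x right, y down, z forward; pixel columns grow to the right and rows downward; lengths in mm; the calibration is good to about 2 mm. A picture is of the moment at which its call begins. There is no depth.
- finish_job(): hands the job in, once; it reports no verdict.
The state is a dict: "clock": time; "qpos": joint angles; "qd": joint speeds; "tau": joint torques, N m; "eef_pos": TCP position; "tool_rot": TCP orientation; "force": force on the tool from outside, world axes, zero at the start; "torque": the same for the moment, N m; "width": finger opening in mm.
Only numpy, scipy, OpenCV 4.12 (cv2) and the standard library are available. Lean on these libraries where they do the work, as an engineer would, in place of code of your own. Each camera call takes 0.05 s, during which the arm holds its last target.

## Working session

There is one attempt and no reset: what is moved stays moved. The work goes in short steps, Python scripts to look and compute and a tool call to move; the robot and the scene stay as the last step left them, time stands still between calls to the robot, and variables do not carry over. Pictures are saved under pics/ and viewed, and the job is handed in when it is done.

Besides the shell and the picture viewer there is one more tool, called after "Emit:" by a JSON object that holds its "fn" and its "kwargs". servo_tool: Moves the arm, as the interface text tells. Its arguments: {"type":"object","properties":{"increments":{"type":"array","items":{"type":"object","properties":{"dx":{"type":"number"},"dy":{"type":"number"},"dz":{"type":"number"},"ax":{"type":"number"},"ay":{"type":"number"},"az":{"type":"number"},"claw":{"type":"number"}}}}},"required":["increments"]}

```bash
mkdir -p pics; ls
cat > h.py <<'E'
import numpy as np,cv2
from cell import read_state,get_image
def grab(n,f):
    im=get_image(n); cv2.imwrite('pics/'+f,im['color'][:,:,::-1]); 
    import pickle; pickle.dump(im,open('pics/'+f+'.pkl','wb')); return im
def load(f):
    import pickle; return pickle.load(open('pics/'+f+'.pkl','rb'))
def cam(im):
    h,w=im['color'].shape[:2]; f=h/2/np.tan(np.radians(im['fov_y'])/2)
    K=np.array([[f,0,im['cx']],[0,f,im['cy']],[0,0,1]]); D=np.array([im['k1'],0,0,0,0.])
    return K,D,np.array(im['R'],float),np.array(im['t'],float)
def proj(im,P):
    K,D,R,t=cam(im); return cv2.projectPoints(np.array(P,float).reshape(-1,3),cv2.Rodrigues(R)[0],t,K,D)[0].reshape(-1,2)
def ray(im,uv):
    K,D,R,t=cam(im); s=cv2.undistortPointsIter(np.array(uv,float).reshape(-1,1,2),K,D,None,None,(3,100,1e-10)).reshape(-1,2)
    d=np.c_[s,np.ones(len(s))]@R; return -R.T@t,d
def atz(im,uv,z):
    c,d=ray(im,uv); z=np.broadcast_to(z,len(d)); return c+d*((z-c[2])/d[:,2])[:,None]
E
python3 - <<'E'
from h import *
print(read_state())
for n in('scene','top'):
    im=grab(n,n+'0.png'); print(n,im['fov_y'],im['cx'],im['cy'],im['k1'],-np.array(im['R']).T@im['t'],np.round(im['R'],3).tolist())
E
```

```text
pics
{'clock': 0.0, 'qpos': array([-1.36981837,  0.62932801,  0.0384161 ,  1.51839583, -0.02698105,
        0.99627317, -0.01997626]), 'qd': array([ 0.00087146,  0.00199357, -0.0005559 ,  0.00154736,  0.00129656,
       -0.00040237, -0.00031639]), 'tau': array([-3.18713082e-04, -5.63400078e+01,  1.22651204e+00, -1.93454236e+01,
        1.11749829e-02,  1.01737978e-02, -1.19624647e-05]), 'eef_pos': array([171.15316741, 626.40838012, 230.39144872]), 'tool_rot': array([-1.57268322e+00, -2.50818237e-05, -2.66723595e-01]), 'force': array([-0.9344365 , -0.73723259, -0.39892532]), 'torque': array([-0.04469174,  0.04265898, -0.02802034]), 'width': 85.16708559487687}
scene 53.933515982397246 281.6246994391198 206.58651946139096 -0.10021222168794383 [1432.51169294 -211.84440073  861.7295388 ] [[0.214, 0.977, -0.009], [0.615, -0.141, -0.776], [-0.759, 0.161, -0.631]]
top 54.8816062448567 275.9455454883977 206.1252511106869 -0.037407036693109366 [ 236.49271222  -23.10042711 1306.03970353] [[0.009, -1.0, -0.001], [-0.974, -0.009, -0.225], [0.225, 0.003, -0.974]]
```

View pics/scene0.png

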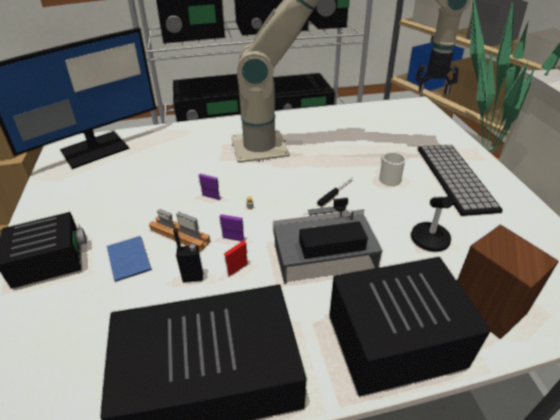

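View pics/top0.png

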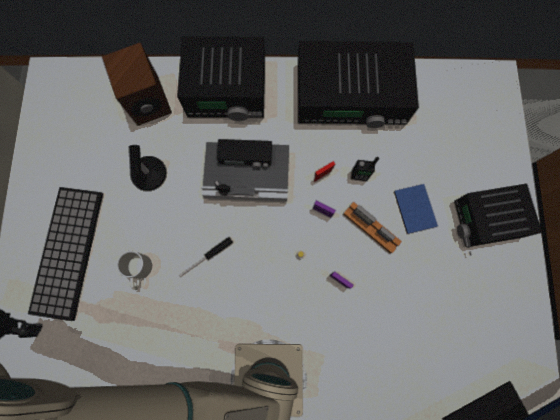

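The scene view shows the shelf near (325,240) with the knob near (341,205), and the stand near (180,232) holding two grey holders. In the top view the shelf is near (247,190), the knob near (222,188) and the stand near (372,228). I'll enlarge these areas.

Run:
```python
from h import *
def crop(f,x,y,w,h,s): 
    i=cv2.imread('pics/'+f)[y:y+h,x:x+w]; return cv2.resize(i,(w*s,h*s),interpolation=cv2.INTER_CUBIC)
a=crop('top0.png',335,195,80,60,5);b=crop('scene0.png',140,195,80,60,5)
c=crop('top0.png',195,135,100,75,4);d=crop('scene0.png',265,190,120,75,4)
d=cv2.resize(d,(400,300)); 
cv2.imwrite('pics/c1.png',np.vstack([np.hstack([a,b]),np.hstack([c,d])]))
```

```text
(no output)
```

View pics/c1.png

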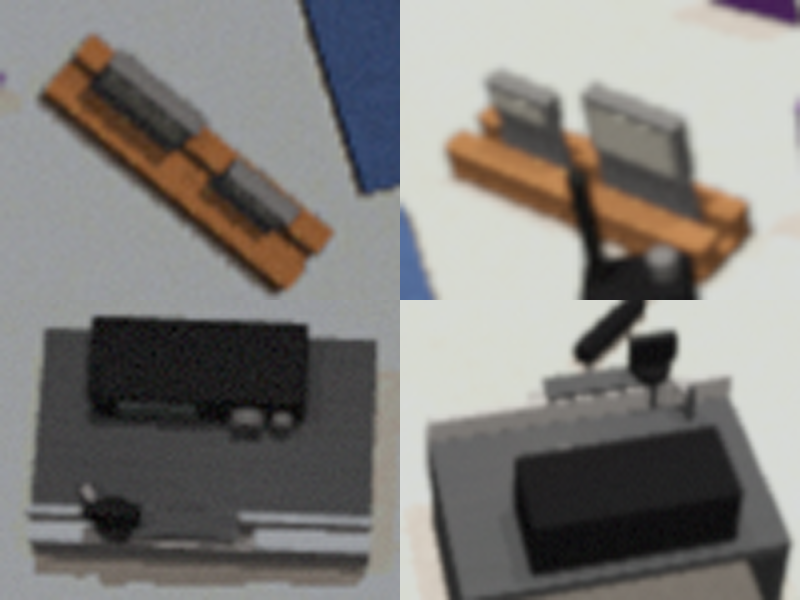

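```bash
cat > crop.py <<'E'
from h import *
def crop(f,x,y,w,h,s,g=1.0):
    i=cv2.imread('pics/'+f)[y:y+h,x:x+w]; i=cv2.resize(i,(w*s,h*s),interpolation=cv2.INTER_LANCZOS4)
    i=np.clip(255*(i/255.)**g,0,255).astype('uint8')
    for k in range(0,w,10): cv2.putText(i,str(x+k),(k*s,9),0,.33,(0,0,255),1); cv2.line(i,(k*s,10),(k*s,16),(0,0,255),1)
    for k in range(0,h,10): cv2.putText(i,str(y+k),(0,k*s+4),0,.33,(0,0,255),1)
    return i
E
python3 - <<'E'
from crop import *
cv2.imwrite('pics/c2.png',np.vstack([crop('top0.png',197,165,99,37,8,.6),crop('scene0.png',300,193,90,37,8,.6).copy().repeat(1,0) if 0 else cv2.copyMakeBorder(crop('scene0.png',300,193,90,37,8,.6),0,0,0,72,0)]))
E
```

```text
(no output)
```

View pics/c2.png

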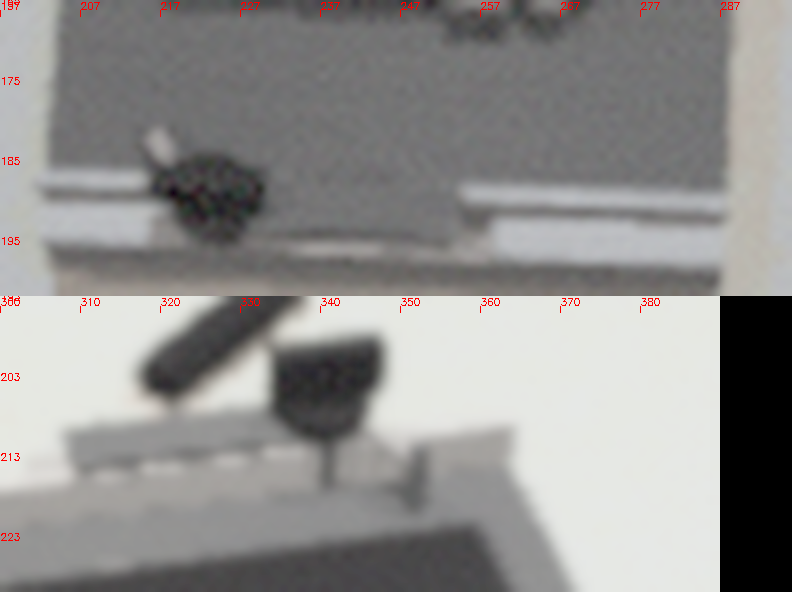

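Run:
```python
from h import *
im=load('top0.png');g=im['color'].mean(2)
for c in (206,210,213,260,265,270,275,280,284):
    print(c,g[183:201,c-1:c+2].mean(1).round().astype(int))
im=load('scene0.png');g=im['color'].mean(2)
for c in (310,315,320,325,355,358,361): print(c,g[203:226,c-1:c+2].mean(1).round().astype(int))
```

```text
206 [ 66  66  77 122 140 100  77 121 154 158 156 139  95  60  57  74  97 103]
210 [ 66  67  75 116 146 114  74 117 156 156 155 147 110  62  57  65  74  93]
213 [ 62  65  70 109 141 108  71 114 153 156 157 148 115  61  55  64  73  92]
260 [ 71  72  69  70  82 123 145 111  77 118 151 154 154 138  99  60  55  62]
265 [ 71  69  72  69  75 116 149 116  74 119 154 157 155 148 113  61  56  60]
270 [ 71  69  72  70  72 107 145 130  72 112 154 157 156 156 133  67  54  59]
275 [ 71  71  68  68  71 101 140 135  80 103 150 156 157 155 135  78  58  60]
280 [ 69  71  70  68  70  92 131 137  93  81 126 155 158 155 136  83  56  59]
284 [ 70  69  69  70  68  80 124 140 100  78 122 155 157 155 141  95  59  56]
310 [215 214 214 214 212 197 150 111 105 105 104 100 118 122 120 121 117 109
 104 104 104 105 105]
315 [196 203 205 207 203 169 123 105 103  98  81  94 122 121 120 119 118 111
 105 105 105 104 105]
320 [ 19  21  61 114 137 121 105 104 102  95 105 139 131 122 121 116 105 101
 102 103 103 102  97]
325 [ 78 119 162 183 151 114 106 105 100  84 100 116 120 120 119 114 107 102
 102 103 102  97  79]
355 [214 215 214 214 215 213 202 161 126 119 115 111 107 101 100  98  96  92
  74  47  33  32  32]
358 [215 215 215 214 214 208 184 144 122 120 116 106 101 102 102 102 101  95
  70  45  35  32  33]
361 [215 215 215 215 214 204 166 128 120 120 120 111 104 102 102 101 102 100
  96  88  77  70  58]
```

```bash
cat > fit.py <<'E'
from crop import *
from scipy.optimize import least_squares
T=load('top0.png');S=load('scene0.png')
def W(p,L):
    L=np.array(L,float).reshape(-1,3);c,s=np.cos(p[2]),np.sin(p[2])
    return np.c_[p[0]+c*L[:,0]-s*L[:,1],p[1]+s*L[:,0]+c*L[:,1],L[:,2]]
def inter_rows(im,p,x,z,obs):
    a=proj(im,W(p,[[x,-200,z],[x,200,z]])); r=[]
    for c,v in obs: 
        # distort small: use local pts
        q=proj(im,W(p,np.c_[np.full(41,x),np.linspace(-200,200,41),np.full(41,z)]))
        o=np.argsort(q[:,0]); r.append(np.interp(c,q[o,0],q[o,1])-v)
    return r
def rs(p):
    r=inter_rows(T,p,8.5,98,[(206,186.8),(210,186.95),(213,187.0),(260,188.9),(265,189.05),(270,189.25),(275,189.45),(280,189.65),(284,189.8)])
    r+=inter_rows(S,p,11.5,98,[(355,210),(358,209.65),(361,209.2)])
    r+=[proj(T,W(p,[[0,68,137]]))[0,0]-223, proj(S,W(p,[[0,68,130]]))[0,0]-340.5]
    return r
def wire(im,f,P,segs,roi,s,col):
    x,y,w,h=roi;i=crop(f,x,y,w,h,s,.6)
    for (p,a) in segs:
        a=np.array(a,float); b=np.concatenate([np.linspace(a[k],a[k+1],8) for k in range(len(a)-1)])
        q=((proj(im,W(p,b))-[x,y]+.5)*s).astype(int)
        cv2.polylines(i,[q.reshape(-1,1,2)],False,col,1)
    return i
def box(x0,x1,y0,y1,z0,z1):
    o=[]
    for z in(z0,z1): o.append([[x0,y0,z],[x1,y0,z],[x1,y1,z],[x0,y1,z],[x0,y0,z]])
    for x in(x0,x1):
        for y in(y0,y1): o.append([[x,y,z0],[x,y,z1]])
    return o
def rst(p):
    L=np.array([[25,100,28],[-25,100,28],[25,-100,28],[-25,-100,28]])
    a=np.array([[97,36],[42,90],[332,232],[277,285]])/5+[335,195]-.4
    b=np.array([[318,245],[348,203],[47,143],[85,110]])/5+[140,195]-.4
    return np.r_[(proj(T,W(p,L))-a).ravel(),(proj(S,W(p,L))-b).ravel()]
if __name__=='__main__':
    c=atz(T,[[247,190]],98)[0];sh=least_squares(rs,[c[0],c[1],0.0]); print('shelf',sh.x,np.round(sh.fun,2))
    c=atz(T,[[372,227]],28)[0]
    st=least_squares(rst,[c[0],c[1],0.6]);print('stand',st.x,np.round(st.fun,2))
    p=sh.x;q=st.x
    for yo in (45,):
        H=[q[0]-yo*np.sin(q[2]),q[1]+yo*np.cos(q[2]),q[2]];print(H)
    th=np.linspace(0,2*np.pi,30)
    segs=[(p,a) for a in box(-6,6,46,90,113,137)+box(5.5,11.5,-39,39,98,98)+box(-11.5,-5.5,-39,39,78,78)+box(-11,11,-27,68,100,100)+[np.c_[18*np.cos(th),68+18*np.sin(th),0*th+106]]]
    cv2.imwrite('pics/f1.png',np.vstack([wire(T,'top0.png',0,segs,(197,165,90,37),8,(0,255,0)),wire(S,'scene0.png',0,segs,(300,193,90,37),8,(0,255,0))]))
    segs=[(q,a) for a in box(-25,25,-100,100,0,28)+box(-6,6,-100,100,28,28)]+[(H,a) for a in box(-7,7,-35,35,56,100)]
    cv2.imwrite('pics/f2.png',np.hstack([wire(T,'top0.png',0,segs,(338,195,66,66),6,(0,255,0)),wire(S,'scene0.png',0,segs,(142,195,66,66),6,(0,255,0))]))
E
python3 fit.py
```

```text
shelf [ 5.62654585e+02  7.40268605e+01 -2.86669430e-02] [ 0.13  0.12  0.18 -0.01  0.02  0.   -0.02 -0.03 -0.04  0.29  0.25  0.3
 -0.66 -0.66]
stand [ 466.56318921 -326.98347572   -0.69018468] [-2.26 -0.31 -0.7   0.39  0.19 -0.3   1.92  1.11 -2.62  1.7   1.25 -0.43
 -0.97  1.36  1.96 -1.4 ]
[np.float64(495.21377127420874), np.float64(-292.2826955119764), np.float64(-0.6901846752858788)]
```

View pics/f1.png

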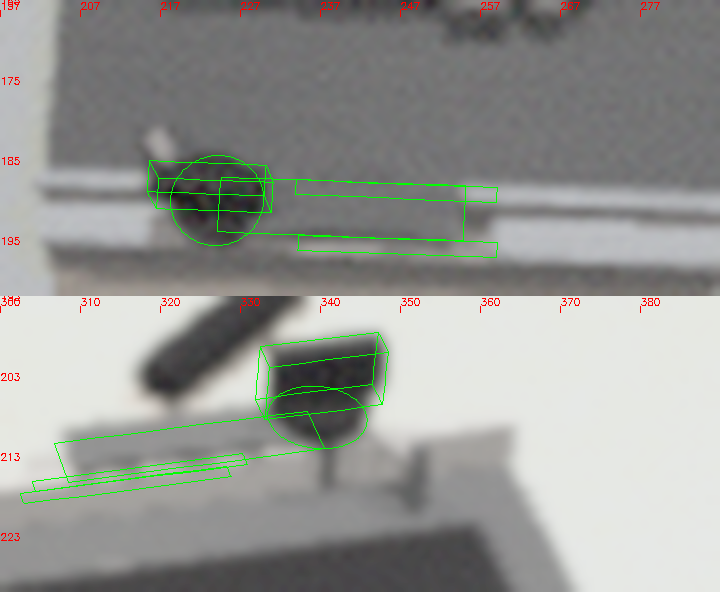

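View pics/f2.png

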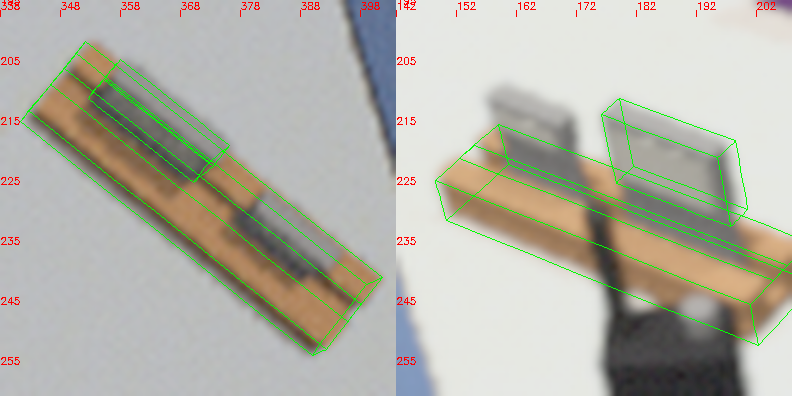

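Run:
```python
from crop import *
cv2.imwrite('pics/c3.png',np.vstack([crop('scene0.png',145,205,70,50,11,.7)]));cv2.imwrite('pics/c4.png',crop('top0.png',338,198,68,56,11,.7))
```

```text
(no output)
```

View pics/c3.png

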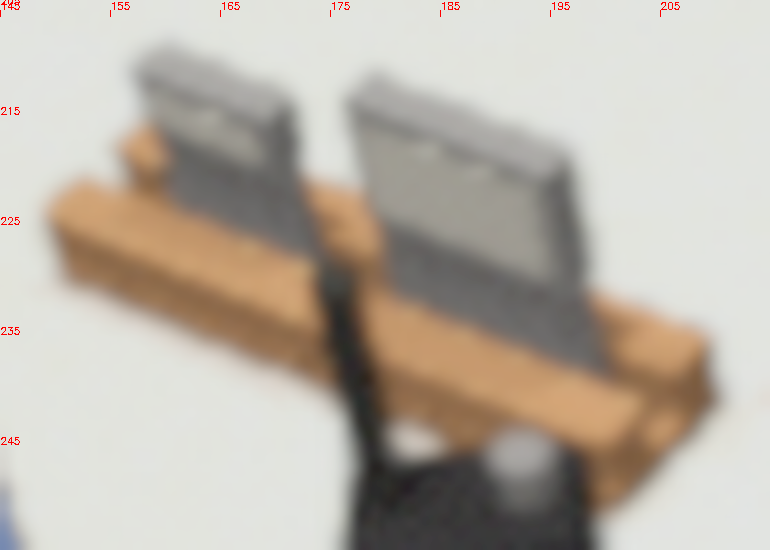

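View pics/c4.png

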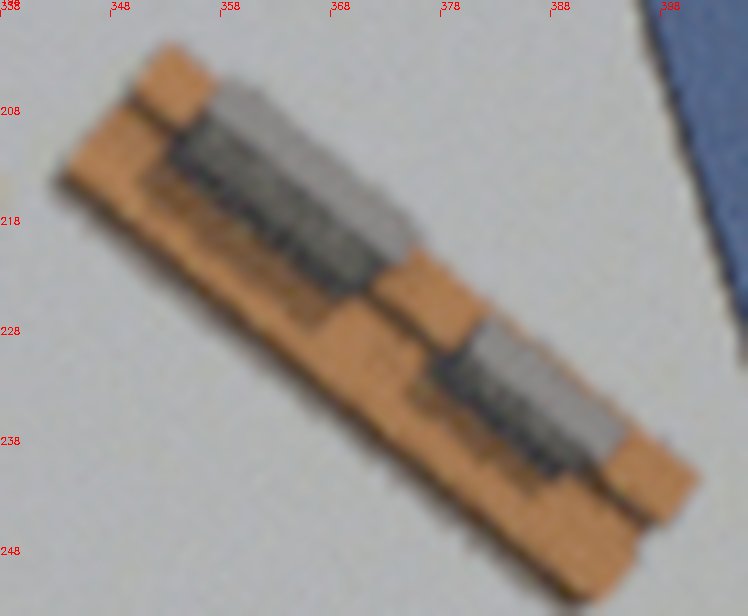

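```bash
cat > fit2.py <<'E'
from fit import *
o=lambda a,x,y: np.array(a,float)/11+[x,y]-.45
Ls=[[25,100,28],[-25,100,28],[25,-100,28],[-25,-100,28],[-25,100,0],[-25,-100,0]]
ts=o([[168,40],[68,165],[700,478],[600,603],[55,183],[575,608]],338,198)
Lc=[[25,-100,28],[-25,100,28],[25,100,28],[-25,100,0],[25,100,0],[25,-100,0],[6,100,28]]
sc=o([[50,212],[708,338],[598,445],[718,398],[605,512],[62,280],[640,398]],145,205)
th=o([[248,77],[210,112],[420,228],[388,268]],338,198);Lh=np.array([[7,35,100],[-7,35,100],[7,-35,100],[-7,-35,100]])
sh_=o([[378,72],[345,104],[575,155],[553,180]],145,205);Lg=np.array([[-7,-35,100],[7,-35,100],[-7,35,100],[7,35,100]])
def r(v):
    p=v[:3];H=[p[0]-v[3]*np.sin(p[2]),p[1]+v[3]*np.cos(p[2]),p[2]]
    return np.r_[(proj(T,W(p,Ls))-ts).ravel(),(proj(S,W(p,Lc))-sc).ravel(),(proj(T,W(H,Lh))-th).ravel(),(proj(S,W(H,Lg))-sh_).ravel()]
f=least_squares(r,[466,-327,.69*-1,45],loss='soft_l1');v=f.x;p=v[:3]
print(v);print(np.round(r(v).reshape(-1,2),1).tolist())
H=[p[0]-v[3]*np.sin(p[2]),p[1]+v[3]*np.cos(p[2]),p[2]];print('holder',H)
segs=[(p,a) for a in box(-25,25,-100,100,0,28)+box(-6,6,-100,100,28,28)]+[(H,a) for a in box(-7,7,-35,35,56,100)]
cv2.imwrite('pics/f3.png',np.hstack([wire(T,'top0.png',0,segs,(338,195,66,66),6,(0,255,0)),wire(S,'scene0.png',0,segs,(147,195,66,66),6,(0,255,0))]))
E
python3 fit2.py
```

```text
[ 465.39761757 -329.45282153   -0.71393002   47.00389679]
[[0.3, 0.2], [-0.3, 0.1], [0.5, 0.7], [0.0, 1.2], [-0.5, 0.3], [-0.1, 1.7], [-1.5, 0.1], [0.4, -0.1], [0.1, 0.6], [0.6, 1.2], [0.8, 1.3], [-0.7, 0.6], [0.3, 0.8], [-1.8, -0.6], [-1.2, -0.5], [0.4, 0.4], [0.5, 0.2], [-0.6, -0.1], [-0.7, -0.2], [0.6, -0.2], [-0.5, 0.4]]
holder [np.float64(496.1761972111611), np.float64(-293.92754392065274), np.float64(-0.7139300189001524)]
```

View pics/f3.png

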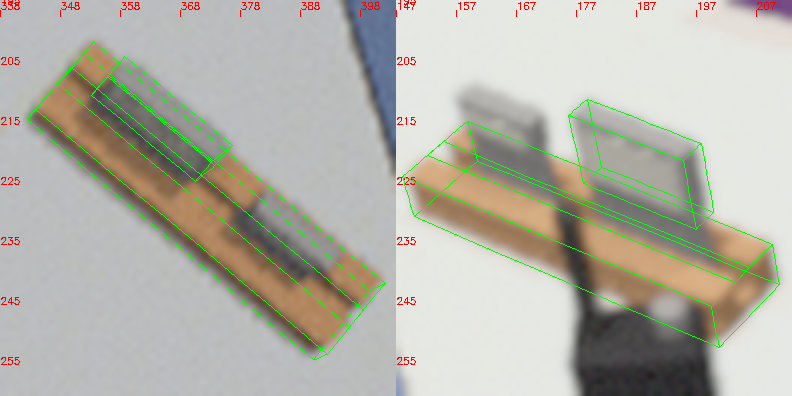

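Run:
```python
from h import *
T=load('top0.png');S=load('scene0.png')
def tri(a,b):
    c1,d1=ray(T,[a]);c2,d2=ray(S,[b]);d1=d1[0]/np.linalg.norm(d1);d2=d2[0]/np.linalg.norm(d2)
    A=np.c_[d1,-d2];s=np.linalg.lstsq(A,c2-c1,rcond=None)[0];p,q=c1+s[0]*d1,c2+s[1]*d2
    return ((p+q)/2).round(1),np.linalg.norm(p-q).round(1)
print('pin',tri((216.3,181.5),(351.5,210.5)))
for n,uv,z in(('handset',(363,172),110),('aerialtip',(376,158),180),('red',(325,171),90),('purple1',(324,209),90),('purple2',(342,280),90),('adapter',(300,254),40),('driver handle',(222,245),15),('mug',(132,265),95),('micfoot',(150,172),10)):
    print(n,atz(T,[uv],z).round(0))
```

```text
pin (array([589.7, 167.6, 110.2]), np.float64(5.1))
handset [[ 624. -288.  110.]]
aerialtip [[ 645. -313.  180.]]
red [[ 632. -173.   90.]]
purple1 [[ 510. -168.   90.]]
purple2 [[ 294. -217.   90.]]
adapter [[376. -96.  40.]]
driver handle [[405. 153.  15.]]
mug [[332. 409.  95.]]
micfoot [[650. 406.  10.]]
```

Emit:
{"fn": "servo_tool", "kwargs": {"increments": [{"dx":20,"dy":-24,"az":-0.67,"claw":-0.2},{"dx":20,"dy":-24,"az":-0.67,"claw":-0.2},{"dx":20,"dy":-24,"az":-0.67,"claw":-0.2},{"dx":20,"dy":-24,"az":-0.67,"claw":-0.2},{"dx":20,"dy":-24,"az":-0.67,"claw":-0.2},{"dx":20,"dy":-24,"az":-0.67,"claw":-0.2},{"dx":20,"dy":-24,"az":-0.67,"claw":-0.2},{"dx":20,"dy":-24,"az":-0.67,"claw":-0.2}]}}

```text
invalid input at $.increments[0]: expected keys dx, dy, dz, ax, ay, az, claw
```

Emit:
{"fn": "servo_tool", "kwargs": {"increments": [{"dx":20,"dy":-24,"dz":0,"ax":0,"ay":0,"az":-0.67,"claw":-0.2},{"dx":20,"dy":-24,"dz":0,"ax":0,"ay":0,"az":-0.67,"claw":-0.2},{"dx":20,"dy":-24,"dz":0,"ax":0,"ay":0,"az":-0.67,"claw":-0.2},{"dx":20,"dy":-24,"dz":0,"ax":0,"ay":0,"az":-0.67,"claw":-0.2},{"dx":20,"dy":-24,"dz":0,"ax":0,"ay":0,"az":-0.67,"claw":-0.2},{"dx":20,"dy":-24,"dz":0,"ax":0,"ay":0,"az":-0.67,"claw":-0.2},{"dx":20,"dy":-24,"dz":0,"ax":0,"ay":0,"az":-0.67,"claw":-0.2},{"dx":20,"dy":-24,"dz":0,"ax":0,"ay":0,"az":-0.67,"claw":-0.2}]}}

```text
clock: 0.77
eef_pos: [374.9, 381.6, 231.3]
tool_rot: [-1.571, -0.003, -0.943]
force: [0.4, -0.6, 0.1]
width: 51.1
```

Emit:
{"fn": "servo_tool", "kwargs": {"increments": [{"dx":19.3,"dy":-24.5,"dz":0,"ax":0,"ay":0,"az":-0.663,"claw":-0.2},{"dx":19.3,"dy":-24.5,"dz":0,"ax":0,"ay":0,"az":-0.663,"claw":-0.2},{"dx":19.3,"dy":-24.5,"dz":0,"ax":0,"ay":0,"az":-0.663,"claw":-0.2},{"dx":19.3,"dy":-24.5,"dz":0,"ax":0,"ay":0,"az":-0.663,"claw":-0.2},{"dx":19.3,"dy":-24.5,"dz":0,"ax":0,"ay":0,"az":-0.663,"claw":-0.2},{"dx":19.3,"dy":-24.5,"dz":0,"ax":0,"ay":0,"az":-0.663,"claw":-0.2},{"dx":19.3,"dy":-24.5,"dz":0,"ax":0,"ay":0,"az":-0.663,"claw":-0.2},{"dx":19.3,"dy":-24.5,"dz":-5,"ax":0,"ay":0,"az":-0.663,"claw":-0.2}]}}

```text
clock: 1.43
eef_pos: [570.4, 139.4, 198.5]
tool_rot: [-1.554, 0.0, -1.607]
force: [1.4, -0.6, -0.5]
width: 51.4
```

Emit:
{"fn": "servo_tool", "kwargs": {"increments": [{"dx":0,"dy":0,"dz":-1,"ax":0,"ay":0,"az":0,"claw":-0.2},{"dx":0,"dy":0,"dz":-1,"ax":0,"ay":0,"az":0,"claw":-0.2},{"dx":0,"dy":0,"dz":-1,"ax":0,"ay":0,"az":0,"claw":-0.2}]}}

```text
clock: 1.68
eef_pos: [560.6, 146.6, 182.2]
tool_rot: [-1.573, 0.0, -1.599]
force: [-0.2, 0.2, 0.1]
width: 51.0
```

Run:
```python
from h import *
grab('scene','s1.png');grab('top','t1.png');s=read_state();print(s['eef_pos'],s['tool_rot'],s['qpos'].round(2))
from crop import *
cv2.imwrite('pics/c5.png',np.hstack([crop('t1.png',195,150,65,65,6,.6),crop('s1.png',300,160,65,65,6,.6)]))
```

```text
[561.53523113 147.42131983 183.70698283] [-1.56970155e+00  1.35067798e-03 -1.59743257e+00] [-0.55  0.61  0.39  1.78 -0.31  0.81 -0.04]
```

View pics/c5.png

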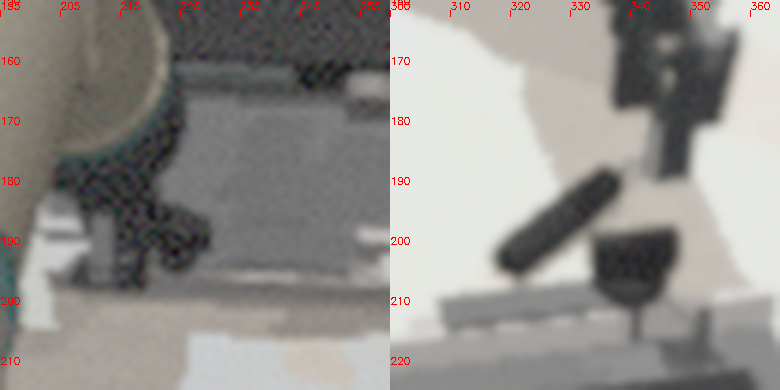

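Emit:
{"fn": "servo_tool", "kwargs": {"increments": [{"dx":0,"dy":0,"dz":0,"ax":0,"ay":0,"az":0,"claw":-0.2},{"dx":0,"dy":0,"dz":0,"ax":0,"ay":0,"az":0,"claw":-0.2}]}}

```text
clock: 1.95
eef_pos: [561.7, 147.0, 183.9]
tool_rot: [-1.569, 0.001, -1.598]
force: [0.4, -0.8, -0.2]
width: 51.4
```

Emit:
{"fn": "servo_tool", "kwargs": {"increments": [{"dx":0.3,"dy":-0.5,"dz":-1.7,"ax":0,"ay":0,"az":0,"claw":-0.2},{"dx":0.3,"dy":-0.5,"dz":-3,"ax":0,"ay":0,"az":0,"claw":-0.2},{"dx":0.3,"dy":-0.5,"dz":-4.5,"ax":0,"ay":0,"az":0,"claw":-0.2},{"dx":0.3,"dy":-0.5,"dz":-6,"ax":0,"ay":0,"az":0,"claw":-0.2},{"dx":0.3,"dy":-0.5,"dz":-6.7,"ax":0,"ay":0,"az":0,"claw":-0.2},{"dx":0.3,"dy":-0.5,"dz":-6.7,"ax":0,"ay":0,"az":0,"claw":-0.2},{"dx":0.3,"dy":-0.5,"dz":-6.7,"ax":0,"ay":0,"az":0,"claw":-0.2}]}}

```text
clock: 2.53
eef_pos: [564.7, 141.0, 116.2]
tool_rot: [-1.57, 0.0, -1.599]
force: [-0.6, 0.0, 0.1]
width: 51.4
```

Run:
```python
from h import *
grab('scene','s2.png');s=read_state();print(s['eef_pos'],s['tool_rot'],s['force'])
from crop import *
cv2.imwrite('pics/c6.png',crop('s2.png',300,150,80,75,8,.6))
```

```text
[565.09336909 140.93048647 116.56837943] [-1.56940455e+00  4.37701929e-04 -1.59950368e+00] [-0.00187063 -0.25202969 -0.91090927]
```

View pics/c6.png

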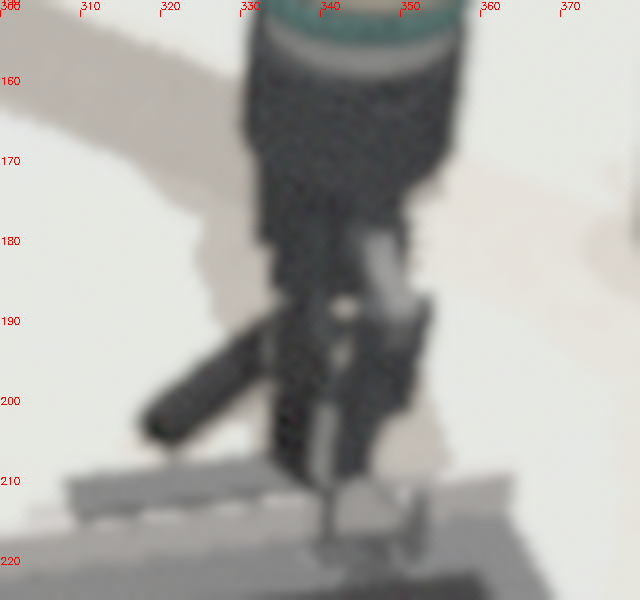

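The scene view shows the near finger at about (341,195) in front of the bar, with the other finger behind it. The jaws straddle the bar, so I'll close.

Emit:
{"fn": "servo_tool", "kwargs": {"increments": [{"dx":0,"dy":0.05,"dz":0,"ax":0,"ay":0,"az":0,"claw":1},{"dx":0,"dy":0.05,"dz":0,"ax":0,"ay":0,"az":0,"claw":1},{"dx":0,"dy":0.05,"dz":0,"ax":0,"ay":0,"az":0,"claw":1},{"dx":0,"dy":0.05,"dz":0,"ax":0,"ay":0,"az":0,"claw":1},{"dx":0,"dy":0.05,"dz":0,"ax":0,"ay":0,"az":0,"claw":1},{"dx":0,"dy":0.05,"dz":0,"ax":0,"ay":0,"az":0,"claw":1}]}}

```text
clock: 3.08
eef_pos: [565.1, 141.3, 116.5]
tool_rot: [-1.569, 0.001, -1.6]
force: [-0.8, 0.1, 5.5]
width: 10.4
```

Emit:
{"fn": "servo_tool", "kwargs": {"increments": [{"dx":0,"dy":0,"dz":0.1,"ax":0,"ay":0,"az":0,"claw":1},{"dx":0,"dy":0,"dz":0.1,"ax":0,"ay":0,"az":0,"claw":1}]}}

```text
clock: 3.25
eef_pos: [565.1, 141.3, 116.6]
tool_rot: [-1.57, 0.0, -1.6]
force: [1.9, 1.4, -2.0]
width: 10.9
```

Gripped and steady, at about the bar's thickness. Next I turn it clockwise.

Emit:
{"fn": "servo_tool", "kwargs": {"increments": [{"dx":0,"dy":0,"dz":0,"ax":0,"ay":0,"az":-0.08,"claw":1},{"dx":0,"dy":0,"dz":0,"ax":0,"ay":0,"az":-0.16,"claw":1},{"dx":0,"dy":0,"dz":0,"ax":0,"ay":0,"az":-0.24,"claw":1},{"dx":0,"dy":0,"dz":0,"ax":0,"ay":0,"az":-0.32,"claw":1},{"dx":0,"dy":0,"dz":0,"ax":0,"ay":0,"az":-0.4,"claw":1}]}}

```text
clock: 3.67
eef_pos: [564.3, 141.4, 116.5]
tool_rot: [-1.571, 0.0, -2.003]
force: [0.9, 1.3, 0.6]
width: 10.5
```

Emit:
{"fn": "servo_tool", "kwargs": {"increments": [{"dx":0,"dy":0,"dz":0,"ax":0,"ay":0,"az":-0.1,"claw":1},{"dx":0,"dy":0,"dz":0,"ax":0,"ay":0,"az":-0.2,"claw":1},{"dx":0,"dy":0,"dz":0,"ax":0,"ay":0,"az":-0.3,"claw":1},{"dx":0,"dy":0,"dz":0,"ax":0,"ay":0,"az":-0.4,"claw":1},{"dx":0,"dy":0,"dz":0,"ax":0,"ay":0,"az":-0.4,"claw":1}]}}

```text
clock: 4.08
eef_pos: [563.7, 141.9, 116.5]
tool_rot: [-1.572, -0.001, -2.402]
force: [-0.7, 1.5, 2.6]
width: 11.0
```

Emit:
{"fn": "servo_tool", "kwargs": {"increments": [{"dx":0,"dy":0,"dz":0,"ax":0,"ay":0,"az":-0.1,"claw":1},{"dx":0,"dy":0,"dz":0,"ax":0,"ay":0,"az":-0.2,"claw":1},{"dx":0,"dy":0,"dz":0,"ax":0,"ay":0,"az":-0.3,"claw":1},{"dx":0,"dy":0,"dz":0,"ax":0,"ay":0,"az":-0.4,"claw":1},{"dx":0,"dy":0,"dz":0,"ax":0,"ay":0,"az":-0.5,"claw":1},{"dx":0,"dy":0,"dz":0,"ax":0,"ay":0,"az":-0.52,"claw":1},{"dx":0,"dy":0,"dz":0,"ax":0,"ay":0,"az":-0.52,"claw":1}]}}

```text
clock: 4.67
eef_pos: [563.3, 142.7, 116.5]
tool_rot: [-1.573, -0.002, -2.916]
force: [-3.6, 4.0, 4.0]
width: 10.7
```

Run:
```python
from crop import *
grab('scene','s3.png');grab('top','t3.png');s=read_state();print(s['eef_pos'],s['tool_rot'],s['force'],s['torque'],s['qpos'].round(2))
cv2.imwrite('pics/c7.png',np.hstack([crop('s3.png',290,160,65,65,6,.6),crop('t3.png',195,150,65,65,6,.6)]))
```

```text
[563.29760871 142.70992953 116.53090596] [-1.57354155e+00 -1.97398970e-03 -2.91457464e+00] [-3.32381961  4.17183251  4.07826387] [ 0.93159726  0.60285408 -0.04413269] [-0.71  0.79  0.7   1.83 -0.71  0.79 -0.98]
```

View pics/c7.png

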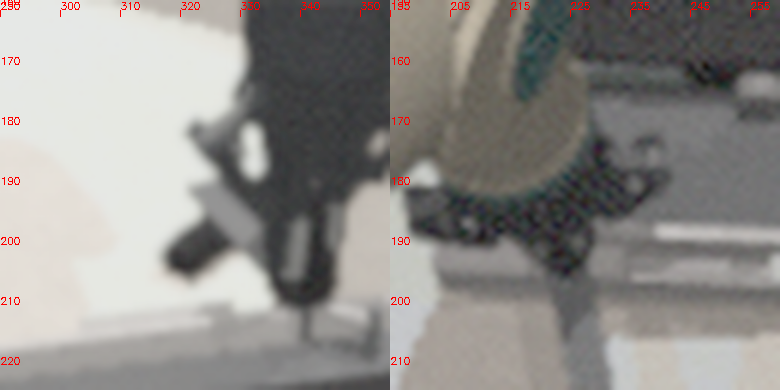

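The catch arm now points toward the robot (top view, about (226,205)). I'll open and lift.

Emit:
{"fn": "servo_tool", "kwargs": {"increments": [{"dx":0,"dy":0,"dz":0,"ax":0,"ay":0,"az":0,"claw":-0.2},{"dx":0,"dy":0,"dz":0,"ax":0,"ay":0,"az":0,"claw":-0.2},{"dx":0,"dy":0,"dz":0,"ax":0,"ay":0,"az":0,"claw":-0.2},{"dx":0,"dy":0,"dz":3,"ax":0,"ay":0,"az":0,"claw":-0.2},{"dx":0,"dy":0,"dz":6,"ax":0,"ay":0,"az":0,"claw":-0.2},{"dx":0,"dy":0,"dz":9,"ax":0,"ay":0,"az":0,"claw":-0.2},{"dx":0,"dy":0,"dz":12,"ax":0,"ay":0,"az":0,"claw":-0.2},{"dx":0,"dy":0,"dz":12,"ax":0,"ay":0,"az":0,"claw":-0.2}]}}

```text
clock: 5.43
eef_pos: [568.3, 139.7, 242.4]
tool_rot: [-1.569, 0.01, -2.92]
force: [1.0, 0.8, 0.5]
width: 51.0
```

Emit:
{"fn": "servo_tool", "kwargs": {"increments": [{"dx":-3.5,"dy":-21.5,"dz":0,"ax":0,"ay":0,"az":0.32,"claw":-0.2},{"dx":-3.5,"dy":-21.5,"dz":0,"ax":0,"ay":0,"az":0.32,"claw":-0.2},{"dx":-3.5,"dy":-21.5,"dz":0,"ax":0,"ay":0,"az":0.32,"claw":-0.2},{"dx":-3.5,"dy":-21.5,"dz":0,"ax":0,"ay":0,"az":0.32,"claw":-0.2},{"dx":-3.5,"dy":-21.5,"dz":0,"ax":0,"ay":0,"az":0.32,"claw":-0.2},{"dx":-3.5,"dy":-21.5,"dz":0,"ax":0,"ay":0,"az":0.32,"claw":-0.2},{"dx":-3.5,"dy":-21.5,"dz":0,"ax":0,"ay":0,"az":0.32,"claw":-0.2},{"dx":-3.5,"dy":-21.5,"dz":0,"ax":0,"ay":0,"az":0.32,"claw":-0.2}]}}

```text
clock: 6.1
eef_pos: [529.4, -74.5, 236.5]
tool_rot: [-1.571, 0.0, -2.601]
force: [0.5, 1.1, 0.0]
width: 51.3
```

Emit:
{"fn": "servo_tool", "kwargs": {"increments": [{"dx":-3.5,"dy":-21.5,"dz":0,"ax":0,"ay":0,"az":0.32,"claw":-0.2},{"dx":-3.5,"dy":-21.5,"dz":0,"ax":0,"ay":0,"az":0.32,"claw":-0.2},{"dx":-3.5,"dy":-21.5,"dz":0,"ax":0,"ay":0,"az":0.32,"claw":-0.2},{"dx":-3.5,"dy":-21.5,"dz":0,"ax":0,"ay":0,"az":0.32,"claw":-0.2},{"dx":-3.5,"dy":-21.5,"dz":0,"ax":0,"ay":0,"az":0.32,"claw":-0.2},{"dx":-3.5,"dy":-21.5,"dz":0,"ax":0,"ay":0,"az":0.32,"claw":-0.2},{"dx":-3.5,"dy":-21.5,"dz":0,"ax":0,"ay":0,"az":0.32,"claw":-0.2},{"dx":-3.5,"dy":-21.5,"dz":0,"ax":0,"ay":0,"az":0.32,"claw":-0.2}]}}

```text
clock: 6.77
eef_pos: [495.3, -287.2, 236.0]
tool_rot: [-1.572, 0.001, -2.278]
force: [0.5, 1.0, -0.4]
width: 51.2
```

Emit:
{"fn": "servo_tool", "kwargs": {"increments": [{"dx":0,"dy":0,"dz":0,"ax":0,"ay":0,"az":0,"claw":-0.2},{"dx":0,"dy":0,"dz":0,"ax":0,"ay":0,"az":0,"claw":-0.2}]}}

```text
clock: 6.93
eef_pos: [495.8, -285.9, 236.2]
tool_rot: [-1.572, 0.001, -2.275]
force: [-0.8, -0.4, -0.1]
width: 51.1
```

Run:
```python
from crop import *
grab('scene','s4.png');grab('top','t4.png');s=read_state();print(s['clock'],s['eef_pos'],s['tool_rot'],s['qpos'].round(2))
cv2.imwrite('pics/c8.png',np.hstack([crop('s4.png',150,175,65,80,6,.6),crop('t4.png',195,140,65,80,6,.6)]))
```

```text
7.0333 [ 495.41987461 -286.76870501  236.51219582] [-1.57137603e+00  6.99543975e-04 -2.27642465e+00] [ 0.09  0.58  0.62  1.74 -0.4   0.95  0.16]
```

View pics/c8.png

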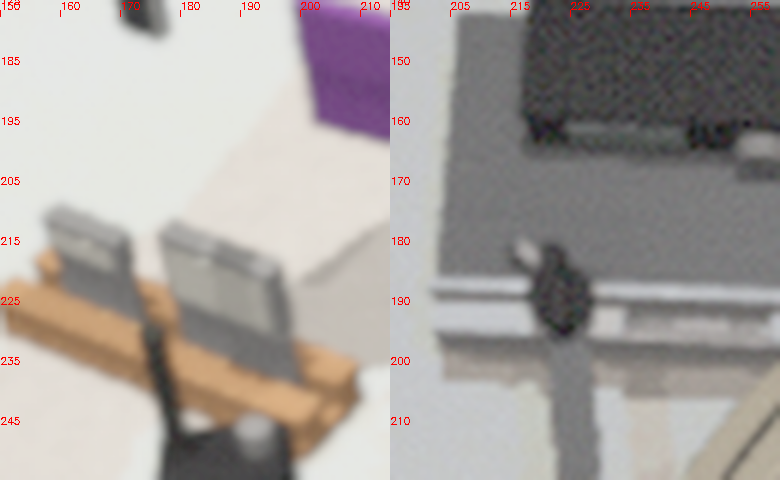

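View pics/s4.png

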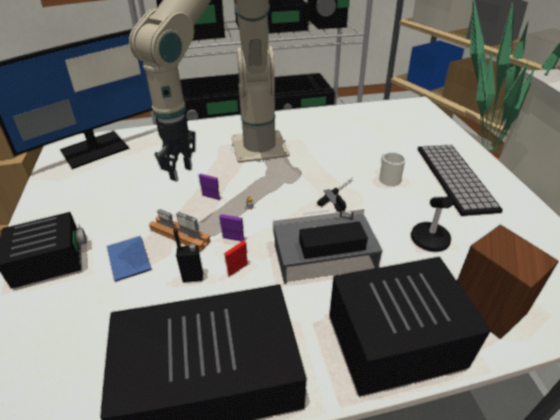

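Emit:
{"fn": "servo_tool", "kwargs": {"increments": [{"dx":0.1,"dy":-0.7,"dz":-3,"ax":0,"ay":0,"az":-0.01,"claw":-0.2},{"dx":0.1,"dy":-0.7,"dz":-6,"ax":0,"ay":0,"az":-0.01,"claw":-0.2},{"dx":0.1,"dy":-0.7,"dz":-9,"ax":0,"ay":0,"az":-0.01,"claw":-0.2},{"dx":0.1,"dy":-0.7,"dz":-11,"ax":0,"ay":0,"az":-0.01,"claw":-0.2},{"dx":0.1,"dy":-0.7,"dz":-11,"ax":0,"ay":0,"az":-0.01,"claw":-0.2},{"dx":0.1,"dy":-0.7,"dz":-11,"ax":0,"ay":0,"az":-0.01,"claw":-0.2}]}}

```text
clock: 7.53
eef_pos: [495.4, -294.9, 126.2]
tool_rot: [-1.573, -0.0, -2.289]
force: [0.0, -0.1, 1.4]
width: 51.1
```

Run:
```python
from crop import *
grab('scene','s5.png');grab('top','t5.png');s=read_state();print(s['clock'],s['eef_pos'],s['tool_rot'],s['force'])
cv2.imwrite('pics/c9.png',np.hstack([crop('s5.png',150,175,65,80,6,.6),crop('t5.png',340,190,65,80,6,.6)]))
```

```text
7.6333 [ 496.55121309 -296.27428222  128.14017507] [-1.56830223e+00  3.19376602e-04 -2.28919988e+00] [ 0.63932281 -1.10870916  0.33825327]
```

View pics/c9.png

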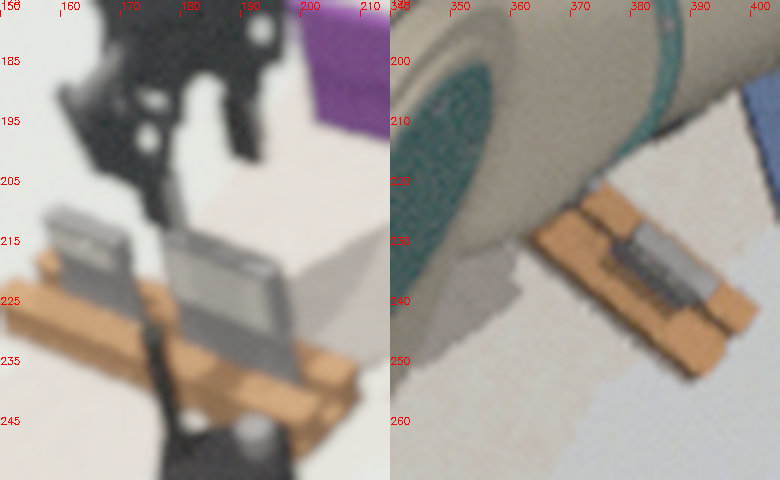

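Run:
```python
from h import *
S=load('s5.png')
j=np.array([np.cos(-.718),np.sin(-.718),0]);n=np.array([-j[1],j[0],0])
c=np.array([496.5,-296.3,133])
for s in(1,-1):
    for w in(-11,11): print(s,w,proj(S,c+s*j*25.5+n*w).round(1))
print(proj(S,c),proj(S,[496.2,-293.9,100]))
```

```text
1 -11 [[174.7 211.3]]
1 11 [[180.8 213.7]]
-1 -11 [[186.3 201.3]]
-1 11 [[192.3 203.5]]
[[183.58268843 207.35278974]] [[186.23432449 216.07958631]]
```

The predicted finger tips match the image: front at 174–181 px, rear at 186–192 px. The holder top is centred between them near (187,215). I'll descend and close.

Emit:
{"fn": "servo_tool", "kwargs": {"increments": [{"dx":0,"dy":0.2,"dz":-2,"ax":0,"ay":0,"az":0,"claw":-0.2},{"dx":0,"dy":0.2,"dz":-4,"ax":0,"ay":0,"az":0,"claw":-0.2},{"dx":0,"dy":0.2,"dz":-5.5,"ax":0,"ay":0,"az":0,"claw":-0.2},{"dx":0,"dy":0.2,"dz":-6.3,"ax":0,"ay":0,"az":0,"claw":-0.2},{"dx":0,"dy":0.2,"dz":-6.3,"ax":0,"ay":0,"az":0,"claw":-0.2},{"dx":0,"dy":0.2,"dz":-6.3,"ax":0,"ay":0,"az":0,"claw":-0.2}]}}

```text
clock: 8.13
eef_pos: [496.1, -294.4, 64.8]
tool_rot: [-1.569, 0.0, -2.29]
force: [0.7, 0.3, 0.2]
width: 51.0
```

Emit:
{"fn": "servo_tool", "kwargs": {"increments": [{"dx":0,"dy":0,"dz":0,"ax":0,"ay":0,"az":0,"claw":0.2},{"dx":0,"dy":0,"dz":0,"ax":0,"ay":0,"az":0,"claw":0.4},{"dx":0,"dy":0,"dz":0,"ax":0,"ay":0,"az":0,"claw":0.6},{"dx":0,"dy":0,"dz":0,"ax":0,"ay":0,"az":0,"claw":1},{"dx":0,"dy":0,"dz":0,"ax":0,"ay":0,"az":0,"claw":1},{"dx":0,"dy":0,"dz":0,"ax":0,"ay":0,"az":0,"claw":1},{"dx":0,"dy":0,"dz":0,"ax":0,"ay":0,"az":0,"claw":1}]}}

```text
clock: 8.72
eef_pos: [496.0, -294.2, 64.6]
tool_rot: [-1.569, 0.001, -2.29]
force: [-0.1, 0.9, 6.4]
width: 13.1
```

Width is 13.1 mm against a 14 mm head, so it is gripped. I'll lift straight up.

Emit:
{"fn": "servo_tool", "kwargs": {"increments": [{"dx":0,"dy":0,"dz":1,"ax":0,"ay":0,"az":0,"claw":1},{"dx":0,"dy":0,"dz":2.5,"ax":0,"ay":0,"az":0,"claw":1},{"dx":0,"dy":0,"dz":5,"ax":0,"ay":0,"az":0,"claw":1},{"dx":0,"dy":0,"dz":8,"ax":0,"ay":0,"az":0,"claw":1},{"dx":0,"dy":0,"dz":11,"ax":0,"ay":0,"az":0,"claw":1},{"dx":0,"dy":0,"dz":14,"ax":0,"ay":0,"az":0,"claw":1},{"dx":0,"dy":0,"dz":15,"ax":0,"ay":0,"az":0,"claw":1},{"dx":0,"dy":0,"dz":15,"ax":0,"ay":0,"az":0,"claw":1}]}}

```text
clock: 9.38
eef_pos: [496.7, -294.9, 216.6]
tool_rot: [-1.566, 0.001, -2.29]
force: [-0.1, -0.6, -0.2]
width: 13.7
```

Run:
```python
from crop import *
grab('scene','s6.png');s=read_state();print(s['clock'],s['eef_pos'],s['tool_rot'],s['force'],s['width'])
cv2.imwrite('pics/c10.png',crop('s6.png',145,150,75,80,7,.6))
```

```text
9.4333 [ 495.81136721 -293.84316517  214.5050592 ] [-1.56912052e+00  8.41222195e-04 -2.28954119e+00] [ 0.51291065  0.18376922 -1.32960589] 12.828926984589492
```

View pics/c10.png

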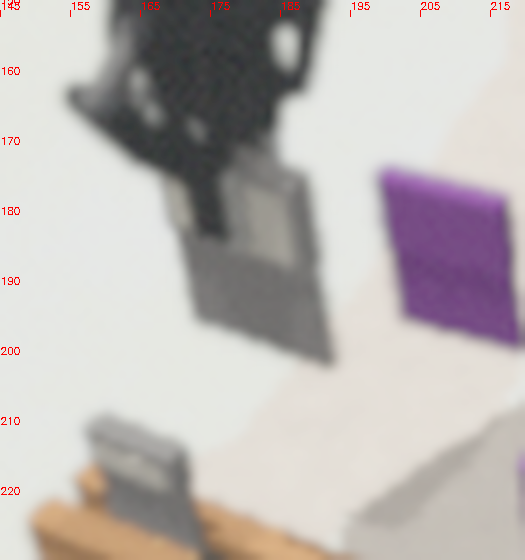

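Run:
```python
from fit import *
S=load('s6.png');x,y,yaw=495.8,-293.8,-2.2895+np.pi/2
q=proj(S,W([x,y,yaw],[[4,-35,160],[4,35,160],[-7,35,204],[7,-35,204]]));print(q.round(1))
obs=(np.array([[195,322],[333,364],[315,175],[163,175]])/7+[145,150]-.4);print(obs.round(1))
segs=[((x,y,yaw),a) for a in box(-7,7,-35,35,205-1,249)+box(-4,4,-35,35,160,204)]
i=wire(S,'s6.png',0,segs,(145,150,75,80),7,(0,255,0));cv2.imwrite('pics/f6.png',i)
def r(v): 
    p=[x-v[0]*np.sin(yaw),y+v[0]*np.cos(yaw),yaw]
    return (proj(S,W(p,[[4,-35,160+v[1]],[4,35,160+v[1]]]))-obs[:2]).ravel()
f=least_squares(r,[0,0]);print(f.x,f.fun)
```

```text
[[172.4 196.7]
 [191.9 204.1]
 [192.1 189. ]
 [168.9 184.6]]
[[172.5 195.6]
 [192.2 201.6]
 [189.6 174.6]
 [167.9 174.6]]
[1.95350447 6.98509894] [ 0.03239521 -0.681752   -0.04087711  0.67426673]
```

View pics/f6.png

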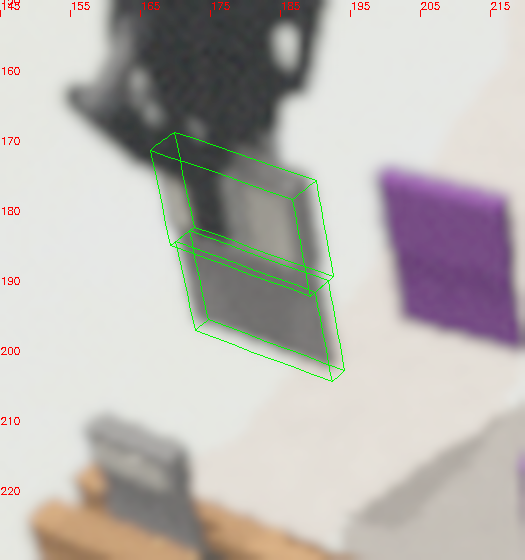

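Emit:
{"fn": "servo_tool", "kwargs": {"increments": [{"dx":3.3,"dy":18.5,"dz":0,"ax":0,"ay":0,"az":0.35,"claw":1},{"dx":3.3,"dy":18.5,"dz":0,"ax":0,"ay":0,"az":0.35,"claw":1},{"dx":3.3,"dy":18.5,"dz":0,"ax":0,"ay":0,"az":0.35,"claw":1},{"dx":3.3,"dy":18.5,"dz":0,"ax":0,"ay":0,"az":0.35,"claw":1},{"dx":3.3,"dy":18.5,"dz":0,"ax":0,"ay":0,"az":0.35,"claw":1},{"dx":3.3,"dy":18.5,"dz":0,"ax":0,"ay":0,"az":0.35,"claw":1},{"dx":3.3,"dy":18.5,"dz":0,"ax":0,"ay":0,"az":0.35,"claw":1}]}}

```text
clock: 10.02
eef_pos: [527.5, -106.6, 211.7]
tool_rot: [-1.575, -0.001, -1.936]
force: [0.3, -1.2, -1.3]
width: 13.8
```

Emit:
{"fn": "servo_tool", "kwargs": {"increments": [{"dx":3.3,"dy":18,"dz":0,"ax":0,"ay":0,"az":0.34,"claw":1},{"dx":3.3,"dy":18,"dz":0,"ax":0,"ay":0,"az":0.34,"claw":1},{"dx":3.3,"dy":18,"dz":0,"ax":0,"ay":0,"az":0.34,"claw":1},{"dx":3.3,"dy":18,"dz":0,"ax":0,"ay":0,"az":0.34,"claw":1},{"dx":3.3,"dy":18,"dz":0,"ax":0,"ay":0,"az":0.34,"claw":1},{"dx":3.3,"dy":18,"dz":0,"ax":0,"ay":0,"az":0.34,"claw":1},{"dx":3.3,"dy":18,"dz":0,"ax":0,"ay":0,"az":0.34,"claw":1}]}}

```text
clock: 10.6
eef_pos: [560.9, 70.3, 212.4]
tool_rot: [-1.573, -0.002, -1.6]
force: [0.7, -1.1, -0.6]
width: 13.3
```

Emit:
{"fn": "servo_tool", "kwargs": {"increments": [{"dx":0,"dy":0,"dz":0,"ax":0,"ay":0,"az":0,"claw":1},{"dx":0,"dy":0,"dz":0,"ax":0,"ay":0,"az":0,"claw":1},{"dx":0,"dy":0,"dz":0,"ax":0,"ay":0,"az":0,"claw":1}]}}

```text
clock: 10.85
eef_pos: [561.3, 68.7, 213.6]
tool_rot: [-1.571, -0.001, -1.603]
force: [0.4, -0.1, -1.6]
width: 13.3
```

Run:
```python
from crop import *
s=read_state();print(s['clock'],s['eef_pos'],s['tool_rot'],s['force'],s['width'])
grab('scene','s7.png');grab('top','t7.png');s=read_state();print(s['clock'],s['eef_pos'],s['tool_rot'],s['force'],s['width'])
cv2.imwrite('pics/c11.png',crop('s7.png',280,145,90,85,8,.6))
cv2.imwrite('pics/c12.png',crop('t7.png',195,140,95,75,8,.6))
```

```text
10.85 [561.32241141  68.73659801 213.60558736] [-1.57110289e+00 -9.12555185e-04 -1.60339805e+00] [ 0.36386888 -0.14258491 -1.59333543] 13.29323701374807
10.95 [561.43736883  69.66164045 213.73109953] [-1.57081905e+00 -3.42402359e-04 -1.60209766e+00] [ 0.30947276  0.52849428 -1.10746928] 13.208070895831893
```

View pics/c11.png

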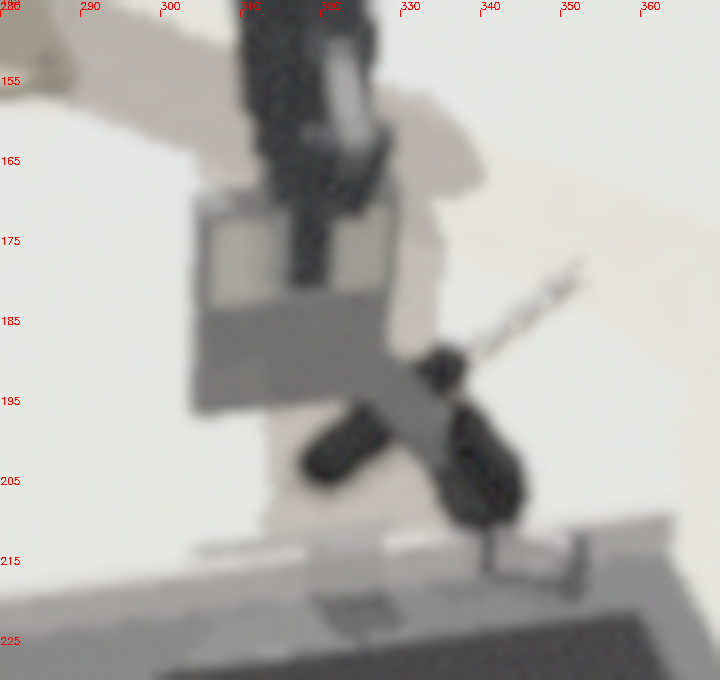

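View pics/c12.png

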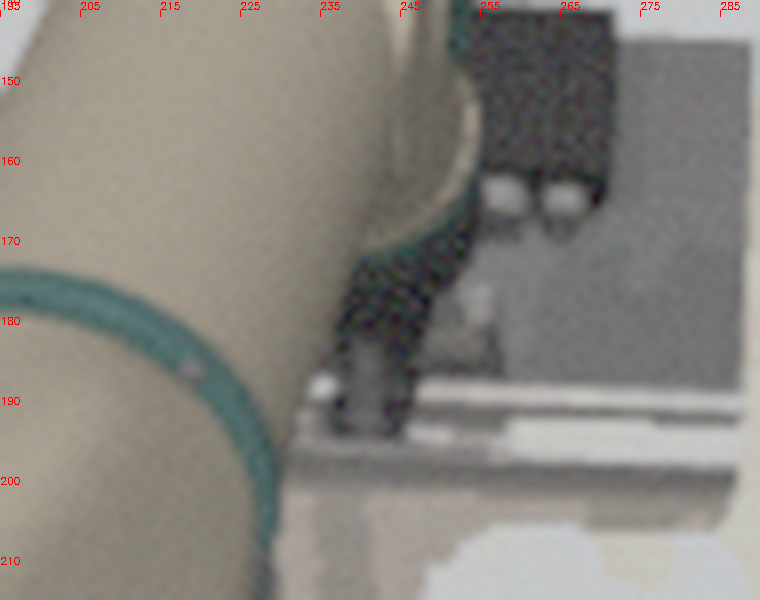

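```bash
cat > fit7.py <<'E'
from fit import *
from scipy.spatial.transform import Rotation as Ro
S=load('s7.png');x,y,z0,yaw=561.4,69.2,213.7-54.6,-1.6027+np.pi/2
obs=np.array([[192,412],[195,193],[398,180],[200,308],[388,289]])/8+[280,145]-.45
L=np.array([[4,-35,0],[7,-35,90],[7,35,90],[5.5,-35,46],[5.5,35,46]],float)
def P(v,L):
    R=Ro.from_euler('xyz',[v[2],0,yaw]).as_matrix()
    G=np.array([0,0,45.]); return (L-G)@R.T+G+[x-v[0]*np.sin(yaw),y+v[0]*np.cos(yaw),z0+v[1]]
f=least_squares(lambda v:((proj(S,P(v,L))-obs)*[1,1]).ravel(),[0,0,0]);print(f.x,f.fun.reshape(-1,2).round(1).tolist())
def wr(v,nm):
    i=crop('s7.png',280,145,90,85,8,.6)
    for a in box(-7,7,-35,35,46,90)+box(-4,4,-35,35,0,46):
        q=((proj(S,P(v,np.array(a,float)))-[280,145]+.5)*8).astype(int);cv2.polylines(i,[q.reshape(-1,1,2)],False,(0,255,0),1)
    cv2.imwrite('pics/'+nm,i)
wr(f.x,'f7.png')
E
python3 fit7.py
```

```text
[-1.66110736e+00  7.37855763e+00 -1.38180579e-03] [[-0.5, 0.1], [0.2, 0.9], [0.7, -0.3], [-1.0, -0.1], [0.7, -0.6]]
```

View pics/f7.png

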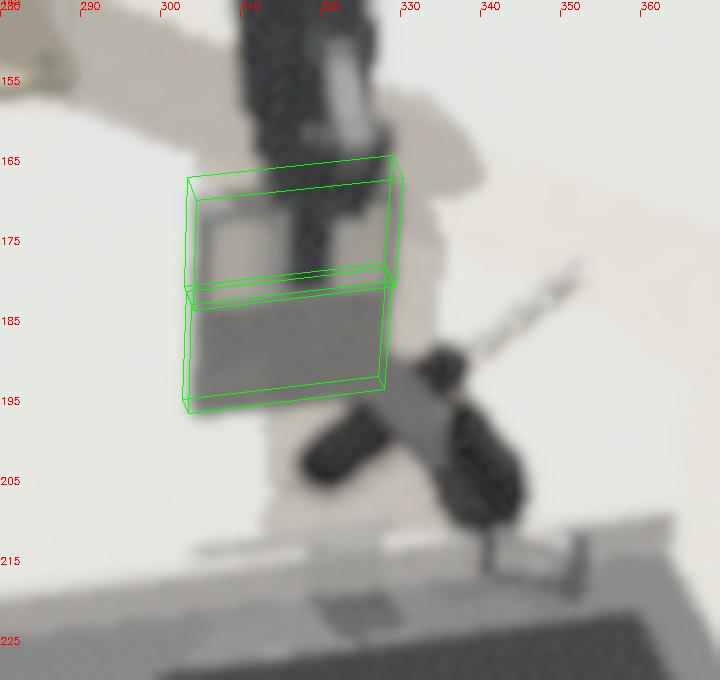

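```bash
sed -i 's/^obs=.*/obs=np.array([[192,412],[200,191],[397,178],[196,212],[196,306],[390,288]])\/8+[280,145]-.45/; s/^L=.*/L=np.array([[4,-35,0],[-7,-35,90],[-7,35,90],[7,-35,90],[7,-35,46],[7,35,46]],float)/' fit7.py; python3 fit7.py
```

```text
[-0.69874447  3.73258613 -0.02406479] [[-0.6, 0.9], [-0.9, -0.9], [-0.0, -1.6], [0.8, -0.6], [-0.0, 1.3], [0.8, 1.1]]
```

View pics/f7.png

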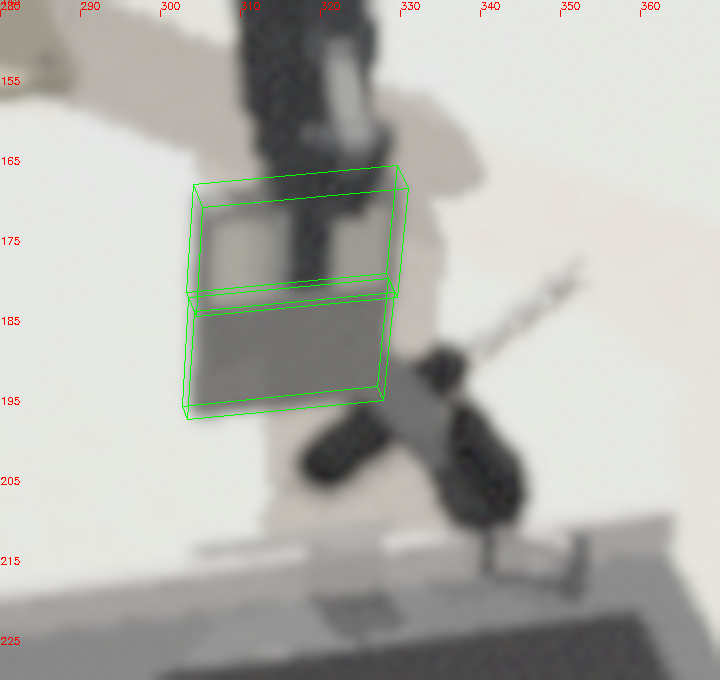

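Holder is upright and centred to within 1–2 mm in the jaws, with bottom edge at about (304–328,196). The catch arm has cleared the slot. I'll move over the slot slightly forward of centre and lower to just inside the mouth.

Emit:
{"fn": "servo_tool", "kwargs": {"increments": [{"dx":0,"dy":0.65,"dz":0,"ax":0,"ay":0,"az":0,"claw":1},{"dx":0,"dy":0.65,"dz":-2,"ax":0,"ay":0,"az":0,"claw":1},{"dx":0,"dy":0.65,"dz":-4,"ax":0,"ay":0,"az":0,"claw":1},{"dx":0,"dy":0.65,"dz":-5.5,"ax":0,"ay":0,"az":0,"claw":1},{"dx":0,"dy":0.65,"dz":-6.2,"ax":0,"ay":0,"az":0,"claw":1},{"dx":0,"dy":0.65,"dz":-6.2,"ax":0,"ay":0,"az":0,"claw":1},{"dx":0,"dy":0.65,"dz":-6.2,"ax":0,"ay":0,"az":0,"claw":1}]}}

```text
clock: 11.53
eef_pos: [561.7, 77.7, 151.9]
tool_rot: [-1.571, 0.0, -1.6]
force: [-0.5, -0.4, -1.2]
width: 13.5
```

Run:
```python
from crop import *
grab('scene','s8.png');grab('top','t8.png');s=read_state();print(s['clock'],s['eef_pos'],s['tool_rot'],s['force'],s['width'])
cv2.imwrite('pics/c13.png',crop('s8.png',285,155,75,75,8,.8))
cv2.imwrite('pics/c14.png',crop('t8.png',215,165,75,50,10,.6))
```

```text
11.6333 [562.34419864  77.68146442 152.67863613] [-1.56887404e+00  3.51826422e-04 -1.59987429e+00] [-0.30100137  0.35073482 -0.71212087] 13.10247677920208
```

View pics/c13.png

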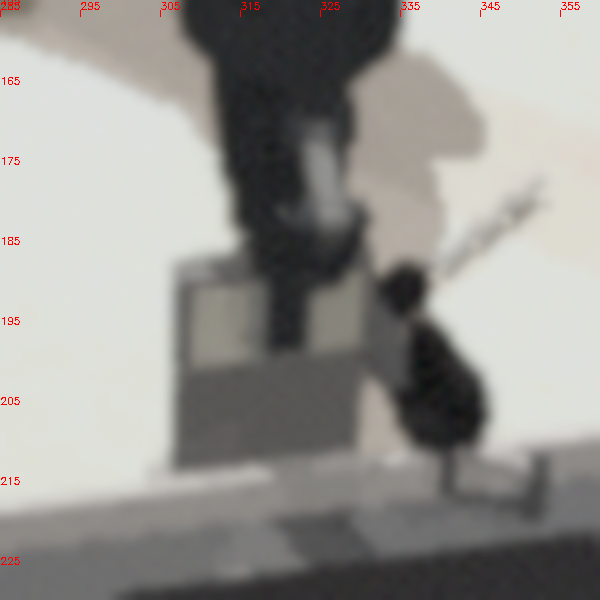

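View pics/c14.png

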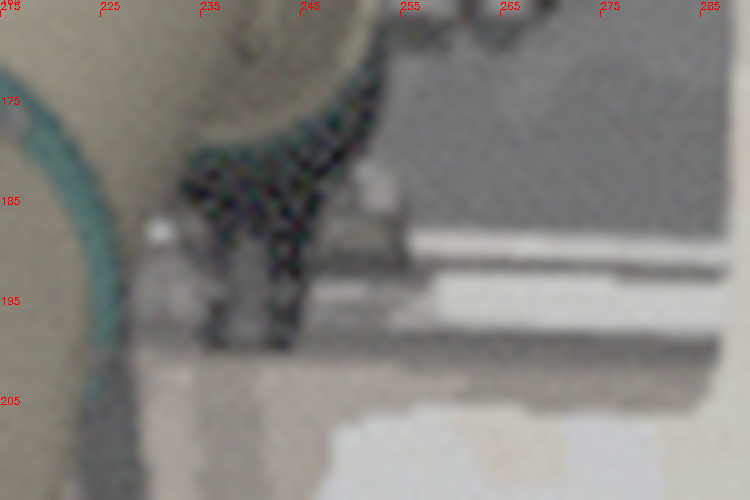

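Emit:
{"fn": "servo_tool", "kwargs": {"increments": [{"dx":0,"dy":-0.12,"dz":-0.4,"ax":0,"ay":0,"az":0,"claw":1},{"dx":0,"dy":-0.12,"dz":-0.8,"ax":0,"ay":0,"az":0,"claw":1},{"dx":0,"dy":-0.12,"dz":-1.1,"ax":0,"ay":0,"az":0,"claw":1},{"dx":0,"dy":-0.12,"dz":-1.1,"ax":0,"ay":0,"az":0,"claw":1}]}}

```text
clock: 11.97
eef_pos: [561.0, 76.4, 140.1]
tool_rot: [-1.572, -0.0, -1.6]
force: [-0.6, 0.4, -0.8]
width: 12.8
```

Emit:
{"fn": "servo_tool", "kwargs": {"increments": [{"dx":0.1,"dy":0,"dz":0,"ax":0,"ay":0,"az":0,"claw":1},{"dx":0.2,"dy":0,"dz":0,"ax":0,"ay":0,"az":0,"claw":1},{"dx":0.3,"dy":0,"dz":0,"ax":0,"ay":0,"az":0,"claw":1},{"dx":0.3,"dy":0,"dz":0,"ax":0,"ay":0,"az":0,"claw":1}]}}

```text
clock: 12.3
eef_pos: [564.2, 76.5, 140.7]
tool_rot: [-1.572, 0.0, -1.6]
force: [-1.0, -0.4, -0.4]
width: 13.3
```

Emit:
{"fn": "servo_tool", "kwargs": {"increments": [{"dx":0.1,"dy":0,"dz":0,"ax":0,"ay":0,"az":0,"claw":1},{"dx":0.15,"dy":0,"dz":0,"ax":0,"ay":0,"az":0,"claw":1},{"dx":0.15,"dy":0,"dz":0,"ax":0,"ay":0,"az":0,"claw":1}]}}

```text
clock: 12.55
eef_pos: [564.5, 76.5, 140.4]
tool_rot: [-1.574, 0.0, -1.6]
force: [-5.9, 0.9, 1.5]
width: 13.5
```

Emit:
{"fn": "servo_tool", "kwargs": {"increments": [{"dx":0.1,"dy":0,"dz":0,"ax":0,"ay":0,"az":0,"claw":1},{"dx":0.15,"dy":0,"dz":0,"ax":0,"ay":0,"az":0,"claw":1},{"dx":0.15,"dy":0,"dz":0,"ax":0,"ay":0,"az":0,"claw":1}]}}

```text
clock: 12.8
eef_pos: [564.8, 76.6, 140.2]
tool_rot: [-1.577, 0.0, -1.6]
force: [-7.2, 0.2, 2.9]
width: 13.0
```

Contact at x≈564.5 matches the predicted back plate (slot centre x≈563.1). I'll back off to centre and lower.

Emit:
{"fn": "servo_tool", "kwargs": {"increments": [{"dx":-0.42,"dy":-0.05,"dz":0,"ax":0,"ay":0,"az":0,"claw":1},{"dx":-0.42,"dy":-0.05,"dz":0,"ax":0,"ay":0,"az":0,"claw":1},{"dx":-0.42,"dy":-0.05,"dz":-0.2,"ax":0,"ay":0,"az":0,"claw":1},{"dx":-0.42,"dy":-0.05,"dz":-0.5,"ax":0,"ay":0,"az":0,"claw":1},{"dx":-0.42,"dy":-0.05,"dz":-0.8,"ax":0,"ay":0,"az":0,"claw":1},{"dx":-0.42,"dy":-0.05,"dz":-1.0,"ax":0,"ay":0,"az":0,"claw":1},{"dx":-0.42,"dy":-0.05,"dz":-1.0,"ax":0,"ay":0,"az":0,"claw":1}]}}

```text
clock: 13.38
eef_pos: [563.6, 75.9, 130.1]
tool_rot: [-1.57, -0.0, -1.6]
force: [-0.7, 0.4, -1.5]
width: 13.3
```

Emit:
{"fn": "servo_tool", "kwargs": {"increments": [{"dx":-0.03,"dy":0,"dz":-0.3,"ax":0,"ay":0,"az":0,"claw":1},{"dx":-0.03,"dy":0,"dz":-0.6,"ax":0,"ay":0,"az":0,"claw":1},{"dx":-0.03,"dy":0,"dz":-0.9,"ax":0,"ay":0,"az":0,"claw":1},{"dx":-0.03,"dy":0,"dz":-0.9,"ax":0,"ay":0,"az":0,"claw":1}]}}

```text
clock: 13.72
eef_pos: [563.2, 76.0, 121.3]
tool_rot: [-1.571, 0.0, -1.6]
force: [-0.3, 0.3, 2.5]
width: 13.4
```

Emit:
{"fn": "servo_tool", "kwargs": {"increments": [{"dx":0,"dy":0,"dz":-0.2,"ax":0,"ay":0,"az":0,"claw":1},{"dx":0,"dy":0,"dz":-0.4,"ax":0,"ay":0,"az":0,"claw":1},{"dx":0,"dy":0,"dz":-0.6,"ax":0,"ay":0,"az":0,"claw":1},{"dx":0,"dy":0,"dz":-0.6,"ax":0,"ay":0,"az":0,"claw":1}]}}

```text
clock: 14.05
eef_pos: [563.2, 75.9, 115.7]
tool_rot: [-1.57, 0.0, -1.6]
force: [0.6, 0.2, 5.0]
width: 13.4
```

Emit:
{"fn": "servo_tool", "kwargs": {"increments": [{"dx":0,"dy":0,"dz":-0.2,"ax":0,"ay":0,"az":0,"claw":1},{"dx":0,"dy":0,"dz":-0.4,"ax":0,"ay":0,"az":0,"claw":1},{"dx":0,"dy":0,"dz":-0.6,"ax":0,"ay":0,"az":0,"claw":1},{"dx":0,"dy":0,"dz":-0.6,"ax":0,"ay":0,"az":0,"claw":1}]}}

```text
clock: 14.38
eef_pos: [563.2, 75.9, 110.1]
tool_rot: [-1.57, 0.0, -1.6]
force: [-1.7, 1.6, 8.9]
width: 13.4
```

Emit:
{"fn": "servo_tool", "kwargs": {"increments": [{"dx":0,"dy":0,"dz":-0.15,"ax":0,"ay":0,"az":0,"claw":1},{"dx":0,"dy":0,"dz":-0.3,"ax":0,"ay":0,"az":0,"claw":1},{"dx":0,"dy":0,"dz":-0.3,"ax":0,"ay":0,"az":0,"claw":1}]}}

```text
clock: 14.63
eef_pos: [563.4, 76.0, 109.5]
tool_rot: [-1.57, 0.002, -1.6]
force: [-5.4, -0.3, 25.0]
width: 13.2
```

The stop is firm at z=109.5 with 25 N, exactly the expected floor height. I'll hold a moment and check.

Emit:
{"fn": "servo_tool", "kwargs": {"increments": [{"dx":-0.03,"dy":0,"dz":0,"ax":0,"ay":0,"az":0,"claw":1},{"dx":-0.03,"dy":0,"dz":0,"ax":0,"ay":0,"az":0,"claw":1},{"dx":-0.03,"dy":0,"dz":0,"ax":0,"ay":0,"az":0,"claw":1},{"dx":-0.03,"dy":0,"dz":0,"ax":0,"ay":0,"az":0,"claw":1}]}}

```text
clock: 14.97
eef_pos: [563.4, 76.0, 109.6]
tool_rot: [-1.569, 0.002, -1.6]
force: [-5.7, 0.7, 25.5]
width: 12.9
```

Run:
```python
from crop import *
grab('scene','s9.png');grab('top','t9.png');s=read_state();print(s['clock'],s['eef_pos'],s['tool_rot'],s['force'],s['width'],s['qd'].round(3))
cv2.imwrite('pics/c15.png',np.hstack([crop('s9.png',285,160,65,75,6,.8),crop('t9.png',200,150,65,75,6,.6)]))
```

```text
15.0667 [563.35684836  75.96967286 109.52451461] [-1.56886072e+00  1.56692495e-03 -1.59995648e+00] [-5.14620735 -0.71164787 23.88978198] 13.29883753094956 [ 0.    -0.001  0.     0.     0.     0.     0.   ]
```

View pics/c15.png

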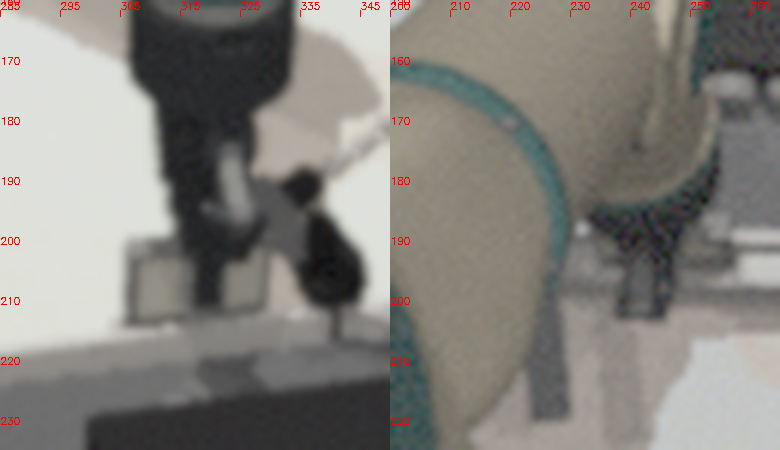

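View pics/s9.png

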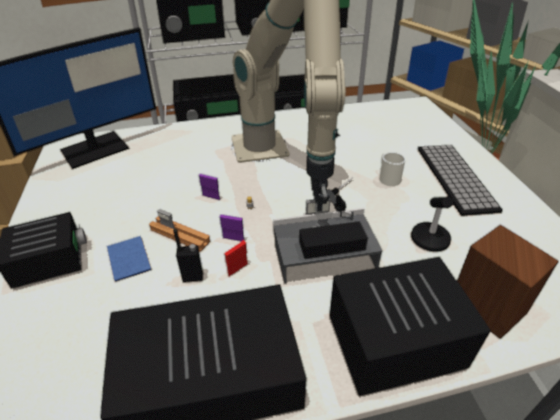

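The holder's tongue is fully down behind the back plate, with the head at about (305–328,200–213). The catch arm still points to the robot, and the small holder and bystanders look unmoved. Handing in.

```bash
python3 -c "from cell import finish_job; print(finish_job())"
```

```text
the job is handed in; nothing more can be done
None
```

I turned the catch knob clockwise about 1.3 rad, and it then rested open with its arm pointing at the robot. I took the large grey holder from the stand and pushed it down into the slot against the clip. I handed the job in at about 15 s with the grip still closed and pressing down.

**Last checks:**
- **Seating:** the push stopped firmly at TCP height 109.5 mm, against 109.6 mm expected at the slot floor. The upward force on the tool was about 24–25 N.
- **Clip:** it first pushed back at about 121 mm, 12 mm above the floor as described.
- **Position:** the TCP was within 0.5 mm of the slot centre in x and about 1 mm in y, steady, with the fingers at 13.3 mm on the holder's head.
- **Surroundings:** in the last pictures the catch was still open, and the small holder and the other things looked unmoved.

**Disagreements:**
- **Height:** while the holder hung above the shelf, the scene picture put it 4–7 mm higher than the tool reading did. The clip and floor contacts agreed with the tool reading.
- **Side force:** about 5 N of sideways force in x remains, so the holder rests lightly against the back plate.

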